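Storage canisters in order of height beside the kettle

TASK

Line up the four steel canisters on the wooden plank in order of height, each standing upright in the middle of its own dark round pad: the tallest on the pad next to the electric kettle, then stepping down to the shortest at the candy-tray end. Do not let a canister fall over, and leave the kettle and the glass teacup where they are.

Things in the scene. Friction and masses are not known exactly. Their poses are not given: they have to be found in the camera images.
- canister_a: The tallest of four closed round steel canisters with flat light-wood lids: 64 mm in diameter, 145 mm high over all (the top 10 mm is the lid, 2 mm smaller in radius, fixed on). Origin: centre of its underside; z up. 0.1 to 0.5 kg, loose, upright. All four start on the robot's side of the plank, their places shuffled.
- canister_b: The second tallest of four closed round steel canisters with flat light-wood lids: 58 mm in diameter, 120 mm high over all (the top 10 mm is the lid, 2 mm smaller in radius, fixed on). Origin: centre of its underside; z up. 0.1 to 0.5 kg, loose, upright. All four start on the robot's side of the plank, their places shuffled.
- canister_c: The third tallest of four closed round steel canisters with flat light-wood lids: 52 mm in diameter, 95 mm high over all (the top 10 mm is the lid, 2 mm smaller in radius, fixed on). Origin: centre of its underside; z up. 0.1 to 0.5 kg, loose, upright. All four start on the robot's side of the plank, their places shuffled.
- canister_d: The shortest of four closed round steel canisters with flat light-wood lids: 46 mm in diameter, 70 mm high over all (the top 10 mm is the lid, 2 mm smaller in radius, fixed on). Origin: centre of its underside; z up. 0.1 to 0.5 kg, loose, upright. All four start on the robot's side of the plank, their places shuffled.
- pad_1: Pad 1 of 4, counted from the robot's right (-y) to left (+y): dark slate disc, 76 mm in diameter, 3 mm thick, fixed on a fixed wooden plank (420 x 90 x 12 mm) that lies across in front of the robot. The pads are a straight row, 100 mm centre to centre. Origin: centre of its underside; its top is 3 mm higher, 15 mm above the worktop. y: along the row, pad 1 to 4.
- pad_2: Pad 2 of 4, counted from the robot's right (-y) to left (+y): dark slate disc, 76 mm in diameter, 3 mm thick, fixed on a fixed wooden plank (420 x 90 x 12 mm) that lies across in front of the robot. The pads are a straight row, 100 mm centre to centre. Origin: centre of its underside; its top is 3 mm higher, 15 mm above the worktop. y: along the row, pad 1 to 4.
- pad_3: Pad 3 of 4, counted from the robot's right (-y) to left (+y): dark slate disc, 76 mm in diameter, 3 mm thick, fixed on a fixed wooden plank (420 x 90 x 12 mm) that lies across in front of the robot. The pads are a straight row, 100 mm centre to centre. Origin: centre of its underside; its top is 3 mm higher, 15 mm above the worktop. y: along the row, pad 1 to 4.
- pad_4: Pad 4 of 4, counted from the robot's right (-y) to left (+y): dark slate disc, 76 mm in diameter, 3 mm thick, fixed on a fixed wooden plank (420 x 90 x 12 mm) that lies across in front of the robot. The pads are a straight row, 100 mm centre to centre. Origin: centre of its underside; its top is 3 mm higher, 15 mm above the worktop. y: along the row, pad 1 to 4.
- kettle: Electric kettle, steel and black, 152 mm in diameter, 208 mm high; spout to its -x reaching 90 mm from its axis, handle to its +x reaching 122 mm. Origin: centre of its underside. It stands loose past one end of the row, beyond pad 1 or pad 4, 150 mm or more from that pad; a round white candy tray (200 mm in diameter, 24 mm high) is past the other end.
- teacup: Empty glass teacup, 68 mm in diameter, 62 mm high, its handle (own +y side) roughly away from the robot. Origin: centre of its underside. It stands loose among the canisters, as does a white lidded sugar bowl (68 mm in diameter, 58 mm high); both leave at least 25 mm free beside each canister.
Not all that is in view belongs to the job. Leave any red look-alike of the canister_d alone.

How it is judged:
By the outcome, as a careful person would: the job done as asked, in the order asked, and still so for the second after the job is handed in, with the robot touching nothing.
It also fails if it takes over 99 s, if anything falls off the work surface, if the arm or the gripper's body presses on something with over 40 N, if the wrist force passes 120 N, or if a joint passes its speed limit or range.

ROBOT

A 6-joint arm with a two-finger parallel gripper is mounted at the origin on the work surface. World frame = base frame: x ahead of the robot, y to its left, z up, the work surface at z = 0. Lengths are in mm, angles in rad, forces in N, time in s.
With the tool pointing down it reaches from about 350 to 975 mm from the base axis. Payload 7.1 kg.
Tool frame: the origin (TCP) lies on the centre line of the jaws, within the pads' length; the fingertips stand 17 mm ahead of it and the grasp point (between the pads) lies 2 mm behind it (tip_extent is the distance from the TCP to the fingertips, in mm); z points along the fingers, y is the line along which they close (so a half turn about z gives the same grasp; the last joint's range is limited). The gripper opens to 88 mm and grips with 3 to 60 N. Pads are 20 mm wide; open, the fingers measure 115 mm over their backs; the gripper's body (75 mm by 178 mm) begins 61 mm behind the grasp point.
Start: joints at [-1.317, 0.423, 1.63, -0, 1.089, -0.019], TCP at [168.412, -601.866, 206.775] pointing down, gripper open.
Joint ranges: [-3, 3], [-0.9, 2.11], [0.09, 2.58], [-1.31, 4.45], [0.11, 2.69], [-2.54, 2.54]. Speed limits (rad/s): [2.39, 2.39, 3.01, 3.14, 3.14, 3.14].

INTERFACE

Orientations are given as a rotation vector (axis times angle).
In Python, from workcell import get_obs, get_image, camera_model, close_job, look_for, outline_of, pinpoint, tip_extent gives the robot as it stands.
- The arm moves only by the shell command python3 -m jog 'ROWS'. ROWS is text: rows parted by semicolons, each of 7 numbers parted by spaces: the shift along the tool's x, y, z as a fraction of full scale, then the turn, a rotation vector about the tool's x, y, z as a fraction of full scale, then the closure, from -1 (fully open) to 1 (shut). A call has 1 to 8 rows; each row is the pose to reach, as a shift and turn from the pose commanded when the call began, along the tool's axes at that moment; what a row does not reach only later rows make up. Full scale, the value 1, is 0.2 m for a shift and 30 degrees for a turn. A row lasts 1/10 s, in which the tool goes at most 50 mm and 8.59 degrees, less where a joint would pass 70% of its speed; a pose out of reach is approached as far as the arm can. A call with a number of a shift or a turn outside -1 to 1 is refused whole. A call with a gripper value outside its range is refused whole. The fingers move at their own pace and stop on an object; the grip force is fixed at half the most. Time passes only in rows, so rows that repeat a pose let the fingers close. It gives the time, the measured TCP pose, the force, the opening and the grip force at its end, in the units of the state.
- get_obs(): the state, without advancing time (a new reading comes with each control period).
- get_image(name): name is "scene" or "side" or "wrist"; returns the picture (384x512x3 uint8, red, green, blue); there is no depth.
- camera_model(name): a dict with "fx", "fy", "cx", "cy" (pixels), "origin" and "orientation" of the camera in the world; the wrist camera has in their place "tool_from_camera" (4x4, takes a point from camera to tool coordinates, whose origin is the TCP and whose axes are the flange's). Camera axes: x right, y down, z forward; pixel columns grow to the right and rows downward; lengths in mm; the calibration is good to about 2 mm. A picture is of the moment at which its call begins: read the wrist's pose just before it. camera_model takes no time and is no camera call.
- close_job(): hands the job in; it is judged then, once.
Trained networks look in the newest picture that a camera, given by its name, has taken for a name from the list of things; names that differ only in an ending like _2 or _b are one class to them, and where a whole thing is asked for, a point or a joint stands for the part that bears it (a point fixed in the world has none). Each returns a list of dicts, best first, with "confidence" (0 to 1); they miss things now and then, are a little off and sometimes report something else, mostly with a low value. They report only what shows in the picture. A call takes as long as a camera call. They do not tell look-alikes from the thing itself.
- look_for(target, camera): "xyz" ([x, y, z] in mm, in the coordinates of the camera as it stood for that picture, good to about 4 mm: the middle of the surface that is visible of it).
- outline_of(target, camera): "mask" (384x512 bool, what is visible of it).
- pinpoint(target, camera): "xyz" ([x, y, z] in mm, in the coordinates of the camera as it stood for that picture, good to about 4 mm: a listed point, or the origin of a listed thing).
The state is a dict: "t": time; "qpos": joint angles; "qvel": joint speeds; "joint_torque": joint torques, N m; "ee_pos": TCP position; "orientation": TCP orientation; "ft_force": force on the tool from outside, world axes, zero at the start; "moment": the same for the moment, N m; "width": finger opening in mm; "grasp_force": force on a finger pad.
Only numpy, scipy, OpenCV 4.12 (cv2) and the standard library are available. Lean on these libraries where they do the work, as an engineer would, in place of code of your own. Each camera call takes 0.05 s, during which the arm holds its last target. There are 200 camera calls.

## Working session

There is one attempt and no reset: what is moved stays moved. The work goes in short steps, Python scripts to look and compute and a shell command to move; the robot and the scene stay as the last step left them, time stands still between calls to the robot, and variables do not carry over. Pictures are saved under pics/ and viewed, at most 14 in all, crops included, and the job is handed in when it is done.

```bash
ls; mkdir -p pics
cat > h.py <<'E'
import numpy as np, cv2
from scipy.spatial.transform import Rotation as R
from workcell import *
def cam(n,obs=None):
    m=camera_model(n)
    if 'tool_from_camera' in m:
        T=np.array(m['tool_from_camera']);o=obs or get_obs()
        W=np.eye(4);W[:3,:3]=R.from_rotvec(o['orientation']).as_matrix();W[:3,3]=o['ee_pos']
        return m,W@T
    W=np.eye(4);q=np.array(m['orientation']);W[:3,:3]=q if q.shape==(3,3) else R.from_rotvec(q).as_matrix();W[:3,3]=m['origin'];return m,W
def w(W,p): return (W[:3,:3]@np.array(p)+W[:3,3])
def proj(m,W,P):
    c=W[:3,:3].T@(np.array(P)-W[:3,3]);return np.array([m['fx']*c[0]/c[2]+m['cx'],m['fy']*c[1]/c[2]+m['cy']])
def ray(m,W,u,v,z):
    d=W[:3,:3]@np.array([(u-m['cx'])/m['fx'],(v-m['cy'])/m['fy'],1]);o=W[:3,3];return o+d*(z-o[2])/d[2]
def save(n,im): cv2.imwrite('pics/'+n,im[:,:,::-1])
E
python3 - <<'E'
from h import *
o=get_obs();print({k:np.round(v,3) for k,v in o.items()})
ims=[]
for n in ['scene','side']:
    im=get_image(n);save(n+'0.png',im);ims.append(im);m,W=cam(n);print(n,m)
    for t in ['canister_a','pad_1','kettle','teacup']:
        for r in pinpoint(t,n)[:6]: print(t,np.round(w(W,r['xyz'])),np.round(r['confidence'],2),np.round(proj(m,W,w(W,r['xyz']))))
E
```

```text
pics
{'t': np.float64(0.0), 'qpos': array([-1.317,  0.424,  1.631, -0.   ,  1.089, -0.019]), 'qvel': array([-0.002,  0.   , -0.   , -0.   , -0.   , -0.002]), 'joint_torque': array([ 2.0000e-03, -5.4462e+01, -2.7366e+01,  6.5000e-02,  2.3000e-02,
       -0.0000e+00]), 'ee_pos': array([ 168.266, -601.343,  206.   ]), 'orientation': array([-3.111, -0.427,  0.   ]), 'ft_force': array([ 0.066, -1.026,  0.06 ]), 'moment': array([-0.044, -0.018, -0.028]), 'grasp_force': np.float64(0.0), 'width': np.float64(87.695)}
scene {'fx': 454.30542248538524, 'fy': 454.30542248538524, 'cx': 263.66154441278434, 'cy': 185.24967114603498, 'origin': array([ 997.00659389, -667.49359959,  755.04618047]), 'orientation': array([-2.17578195, -0.69783264,  0.31747181])}
canister_a [491. -69.  -2.] 0.82 [234. 220.]
canister_a [395. 306.   1.] 0.82 [286. 135.]
canister_a [ 366. -295.   -2.] 0.79 [125. 254.]
canister_a [ 278. -248.   -3.] 0.68 [115. 226.]
canister_a [ 443. -191.    1.] 0.58 [183. 241.]
pad_1 [657. 188.   6.] 0.75 [346. 187.]
pad_1 [649. -12.  11.] 0.7 [303. 229.]
pad_1 [648.  91.   9.] 0.69 [325. 2
[... 214 characters left out ...]
0917801632925, 'cx': 253.03367310481002, 'cy': 192.18010450844008, 'origin': array([318.49582759, 850.97923198, 778.27329945]), 'orientation': array([-0.3459635 ,  2.74347657, -1.27387764])}
canister_a [492. -71.   0.] 0.91 [269. 189.]
canister_a [394. 299.   0.] 0.59 [276. 289.]
canister_a [ 438. -192.    1.] 0.57 [292. 170.]
canister_a [ 281. -254.   -1.] 0.55 [340. 167.]
pad_1 [642. -11.  13.] 0.8 [219. 190.]
pad_1 [657. 187.  10.] 0.72 [191. 234.]
pad_1 [487. -67.   0.] 0.7 [270. 190.]
pad_1 [653.  94.  10.] 0.68 [204. 212.]
pad_1 [ 636. -113.    9.] 0.58 [230. 172.]
kettle [690. 373.   0.] 0.76 [151. 288.]
teacup [485.  81.   1.] 0.61 [260. 221.]
teacup [643. -11.  11.] 0.31 [218. 190.]
```

View pics/scene0.png

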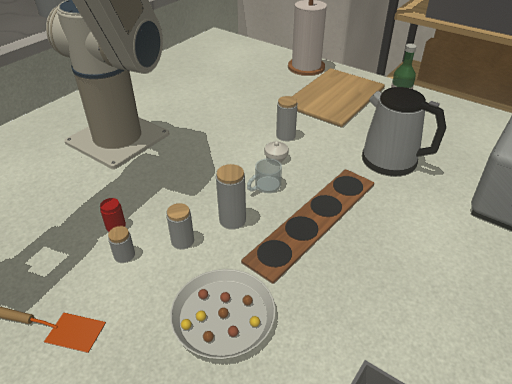

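View pics/side0.png

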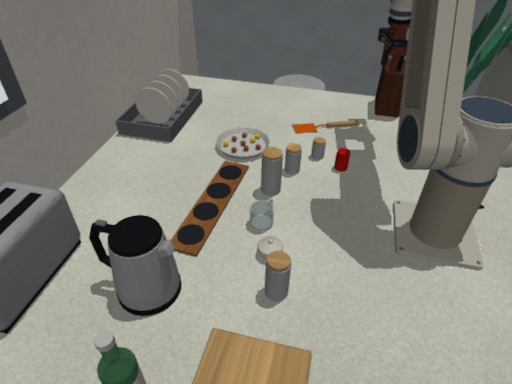

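The scene shows the kettle at (400,130) beyond the far pad, so that end (pad 4) takes the tallest and the candy tray end (pad 1) takes the shortest.

Canister candidates in the scene image:
- A at (231,195)
- C at (180,226)
- D at (121,245)
- B at (287,118)
- The red look-alike at (112,215), which I'll leave alone

Not canisters: sugar bowl (276,151) and teacup (267,177).

Run:
```python
from h import *
from scipy.optimize import least_squares
G={'a':(491,-70,32,145,0),'b':(395,303,29,120,0),'c':(440,-192,26,95,0),'d':(366,-295,23,70,0),
 'p1':(636,-111,38,3,12),'p2':(645,-11,38,3,12),'p3':(651,92,38,3,12),'p4':(657,188,38,3,12)}
t=np.linspace(0,2*np.pi,40)
def sil(m,W,x,y,r,h,z0):
    rt=r-2 if h>10 else r
    P=[(x+r*np.cos(a),y+r*np.sin(a),z) for a in t for z in ((z0,z0+h-10) if h>10 else (z0,z0+h))]+[(x+rt*np.cos(a),y+rt*np.sin(a),z0+h) for a in t]
    Q=np.array([proj(m,W,p) for p in P],np.float32);return cv2.convexHull(Q)
def cen(m,W,*a):
    M=cv2.moments(sil(m,W,*a));return np.array([M['m10'],M['m01']])/M['m00'],M['m00']
obs={k:[] for k in G}
for n in ['scene','side']:
    im=get_image(n);m,W=cam(n)
    if n=='scene': save('crop1.png',cv2.resize(im[160:290,80:280],None,fx=4,fy=4))
    for cl in ['canister_a','pad_1']:
        for r in outline_of(cl,n):
            k=np.array(r['mask']).astype(np.uint8);M=cv2.moments(k,True)
            if M['m00']<50: continue
            c=np.array([M['m10'],M['m01']])/M['m00']
            for g in G:
                if (g[0]=='p')!=(cl[0]=='p'): continue
                e,A=cen(m,W,*G[g])
                if np.linalg.norm(e-c)<12: obs[g].append((n,m,W,c,M['m00']/A,r['confidence']))
for g in G:
    f=lambda p:np.concatenate([cen(m,W,p[0],p[1],*G[g][2:])[0]-c for _,m,W,c,_,_ in obs[g]])
    s=least_squares(f,G[g][:2],diff_step=1e-3,x_scale=100)
    print(g,np.round(s.x,1),np.round(s.fun,1),[(o[0],round(o[4],2)) for o in obs[g]])
```

```text
a [488.4 -71.8] [-0.3 -0.5 -0.5 -0.4] [('scene', 0.99), ('side', 0.96)]
b [392.4 304.6] [-0.2 -0.7 -0.3 -0.2] [('scene', 0.98), ('side', 0.98)]
c [ 439.5 -191.4] [-0.1 -0.6 -0.4 -0.8] [('scene', 0.97), ('side', 0.95)]
d [ 365.8 -297.6] [-0.3 -0.6 -0.6 -0.6] [('scene', 0.93), ('side', 0.98)]
p1 [ 634.3 -111.5] [-0.2 -0.5 -0.6 -0.7] [('scene', 0.98), ('side', 0.81)]
p2 [640.8  -5.7] [0. 0.] [('side', 0.97)]
p3 [648.8  90.6] [0. 0.] [('side', 1.04)]
p4 [657.5 188.6] [-0.1 -1.  -0.3 -0.9] [('scene', 1.01), ('side', 0.99)]
```

View pics/crop1.png

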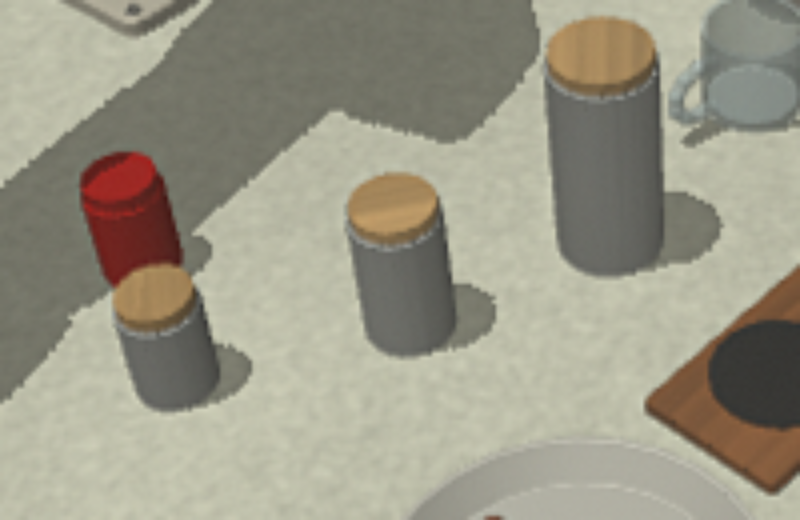

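The crop confirms D as the short steel canister with the wood lid, at about (121,245) in the full image. The red look-alike is directly behind it. A and C are also confirmed. Next I turn the jaws to close along world x and head for D.

```bash
cat >> h.py <<'E'
RD=np.column_stack([[0,1,0],[1,0,0],[0,0,-1]]).astype(float)
def go(x,y,z,o=None):
    o=o or get_obs();C=R.from_rotvec(o['orientation'])
    d=C.inv().apply(np.array([x,y,z])-o['ee_pos'])/200;r=(C.inv()*R.from_matrix(RD)).as_rotvec(True)/30
    print('t',round(float(o['t']),1),'pos',np.round(o['ee_pos'],1),'w',round(float(o['width']),1),'step',np.round(d,3),'turn',np.round(r,3))
E
python3 -m jog '0.17 -0.15 0 0 0 -0.28 -1; 0.34 -0.3 0 0 0 -0.56 -1; 0.5 -0.45 0 0 0 -0.84 -1; 0.68 -0.59 0 0 0 -1 -1; 0.68 -0.59 0 0 0 -1 -1'
python3 -m jog '0 0 0 0 0 -0.28 -1; 0 0 0 0 0 -0.56 -1; 0 0 0 0 0 -0.84 -1; 0 0 0 0 0 -1 -1; 0 0 0 0 0 -1 -1'
python3 -c "
from h import *
go(365.8,-297.6,180)"
```

```text
t: 1.3
ee_pos: [269.5, -447.7, 206.8]
orientation: [-2.891, -1.226, -0.001]
ft_force: [-0.5, 0.9, -0.4]
width: 87.8
grasp_force: 0.0
t: 1.8
ee_pos: [267.4, -452.2, 206.9]
orientation: [2.482, 1.926, -0.0]
ft_force: [0.7, 0.7, 0.4]
width: 87.8
grasp_force: 0.0
t 1.8 pos [ 267.4 -452.2  206.9] w 87.8 step [0.871 0.285 0.134] turn [ 0.     0.001 -0.479]
```

```bash
python3 -m jog '0.22 0.07 0.03 0 0 -0.25 -1; 0.44 0.14 0.07 0 0 -0.48 -1; 0.66 0.22 0.1 0 0 -0.48 -1; 0.871 0.285 0.134 0 0 -0.479 -1; 0.871 0.285 0.134 0 0 -0.479 -1; 0.871 0.285 0.134 0 0 -0.479 -1'
python3 - <<'E'
from h import *
go(365.8,-297.6,38)
o=get_obs();im=get_image('wrist');m,W=cam('wrist',o);print(np.round(W[:3,3]))
for r in pinpoint('canister_d','wrist'): print(np.round(w(W,r['xyz']),1),round(r['confidence'],2))
save('wr1.png',im)
E
```

```text
t: 2.4
ee_pos: [366.5, -296.7, 180.0]
orientation: [2.221, 2.222, -0.0]
ft_force: [-0.0, -0.1, -0.8]
width: 87.9
grasp_force: 0.0
t 2.4 pos [ 366.5 -296.7  180. ] w 87.9 step [-0.004 -0.004  0.71 ] turn [-0.     0.001  0.001]
[ 367. -226.  357.]
[ 436.6 -192.3   -5.2] 0.79
[ 281.7 -249.     1.1] 0.67
[ 368.6 -300.1   -1.3] 0.63
```

View pics/wr1.png

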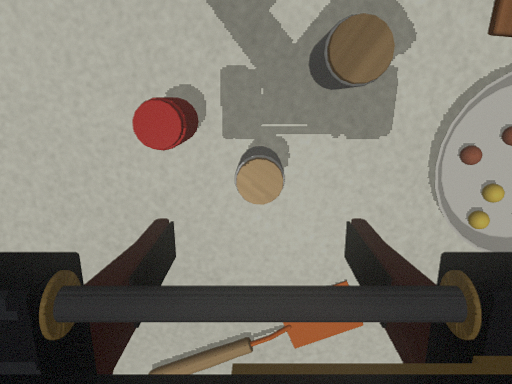

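The wrist view shows D's lid at (260,181), centred between the jaws. The red can is at (165,123), clear of the fingers. I'll go down, grip and lift.

```bash
python3 -m jog '-0.004 -0.004 0.2 0 0 0 -1; -0.004 -0.004 0.4 0 0 0 -1; -0.004 -0.004 0.55 0 0 0 -1; -0.004 -0.004 0.65 0 0 0 -1; -0.004 -0.004 0.71 0 0 0 -1; -0.004 -0.004 0.71 0 0 0 -1; -0.004 -0.004 0.71 0 0 0 1; -0.004 -0.004 0.71 0 0 0 1'
python3 -m jog '0 0 0 0 0 0 1; 0 0 0 0 0 0 1; 0 0 0 0 0 0 1; 0 0 0 0 0 0 1; 0 0 0 0 0 0 1'
python3 -c "
from h import *
go(634.3,-111.5,180)"
```

```text
t: 3.3
ee_pos: [365.8, -298.7, 39.0]
orientation: [2.221, 2.219, 0.0]
ft_force: [0.5, -0.4, 0.2]
width: 75.0
grasp_force: 0.0
t: 3.8
ee_pos: [365.6, -298.0, 38.3]
orientation: [2.221, 2.221, 0.0]
ft_force: [0.5, -0.1, 3.3]
width: 44.7
grasp_force: 30.0
t 3.8 pos [ 365.6 -298.    38.3] w 44.7 step [ 0.932  1.344 -0.708] turn [0.001 0.001 0.   ]
```

```bash
python3 -m jog '0 0 -0.15 0 0 0 1; 0 0 -0.35 0 0 0 1; 0 0 -0.55 0 0 0 1; 0 0.1 -0.7 0 0 0 1; 0.1 0.3 -0.7 0 0 0 1; 0.2 0.5 -0.7 0 0 0 1; 0.3 0.7 -0.7 0 0 0 1; 0.4 0.7 -0.7 0 0 0 1'
python3 -m jog '0.15 0.2 0 0 0 0 1; 0.3 0.4 0 0 0 0 1; 0.45 0.58 0 0 0 0 1; 0.532 0.64 0 0 0 0 1; 0.532 0.644 0 0 0 0 1; 0.532 0.644 0 0 0 0 1; 0.532 0.644 0 0 0 0 1'
python3 -c "
from h import *
go(634.3,-111.5,54)"
```

```text
t: 4.6
ee_pos: [509.6, -217.0, 178.1]
orientation: [2.218, 2.221, 0.003]
ft_force: [-0.3, 0.2, -2.0]
width: 44.4
grasp_force: 30.0
t: 5.3
ee_pos: [632.6, -112.3, 177.6]
orientation: [-2.222, -2.22, 0.002]
ft_force: [-1.4, 0.0, -1.8]
width: 44.6
grasp_force: 30.0
t 5.3 pos [ 632.6 -112.3  177.6] w 44.6 step [0.004 0.009 0.618] turn [-0.003  0.    -0.002]
```

```bash
python3 -m jog '0.003 0.006 0.2 0 0 0 1; 0.003 0.006 0.4 0 0 0 1; 0.003 0.006 0.52 0 0 0 1; 0.003 0.006 0.58 0 0 0 1; 0.003 0.006 0.61 0 0 0 1; 0.003 0.006 0.618 0 0 0 1; 0.003 0.006 0.618 0 0 0 1; 0.003 0.006 0.618 0 0 0 1'
python3 -c "
from h import *
go(634.3,-111.5,53)"
```

```text
t: 6.1
ee_pos: [636.2, -111.1, 55.8]
orientation: [2.22, 2.22, 0.002]
ft_force: [0.5, 0.2, -1.2]
width: 44.8
grasp_force: 30.0
t 6.1 pos [ 636.2 -111.1   55.8] w 44.8 step [-0.002 -0.009  0.014] turn [ 0.004  0.001 -0.   ]
```

```bash
python3 -m jog '0 -0.004 0.006 0 0 0 1; 0 -0.004 0.012 0 0 0 1; 0 -0.004 0.012 0 0 0 1'
python3 -m jog '0 0 0 0 0 0 -1; 0 0 0 0 0 0 -1; 0 0 0 0 0 0 -1; 0 0 0 0 0 0 -1; 0 0 0 0 0 0 -1; 0 0 -0.2 0 0 0 -1; 0 0 -0.4 0 0 0 -1; 0 0 -0.64 0 0 0 -1'
python3 -c "
from h import *
go(439.5,-191.4,180)"
```

```text
t: 6.4
ee_pos: [635.1, -110.8, 53.3]
orientation: [2.22, 2.221, 0.001]
ft_force: [-1.2, -1.0, 5.4]
width: 44.7
grasp_force: 30.0
t: 7.2
ee_pos: [633.3, -110.6, 180.0]
orientation: [-2.22, -2.22, 0.003]
ft_force: [-0.2, -0.8, 0.4]
width: 88.1
grasp_force: 0.0
t 7.2 pos [ 633.3 -110.6  180. ] w 88.1 step [-0.404 -0.969  0.003] turn [-0.006 -0.001 -0.   ]
```

```bash
python3 -m jog '-0.1 -0.24 0 0 0 0 -1; -0.2 -0.48 0 0 0 0 -1; -0.3 -0.72 0 0 0 0 -1; -0.404 -0.969 0 0 0 0 -1; -0.404 -0.969 0 0 0 0 -1; -0.404 -0.969 0 0 0 0 -1; -0.404 -0.969 0 0 0 0 -1'
python3 - <<'E'
from h import *
go(439.5,-191.4,60)
o=get_obs();get_image('wrist');m,W=cam('wrist',o)
for r in pinpoint('canister_d','wrist'): print(np.round(w(W,r['xyz']),1),round(r['confidence'],2))
E
```

```text
t: 7.9
ee_pos: [442.0, -191.8, 180.4]
orientation: [2.221, 2.22, 0.001]
ft_force: [0.3, -0.3, 0.3]
width: 87.8
grasp_force: 0.0
t 7.9 pos [ 442.  -191.8  180.4] w 87.8 step [ 0.002 -0.013  0.602] turn [ 0.003  0.001 -0.001]
[ 439.6 -190.2   -4.9] 0.93
[ 2.789e+02 -2.455e+02 -2.000e-01] 0.73
[ 4.921e+02 -6.920e+01 -4.000e-01] 0.71
[ 639.8 -108.9   14. ] 0.57
```

```bash
python3 -m jog '0.002 -0.008 0.2 0 0 0 -1; 0.002 -0.008 0.4 0 0 0 -1; 0.002 -0.008 0.5 0 0 0 -1; 0.002 -0.008 0.57 0 0 0 -1; 0.002 -0.008 0.6 0 0 0 -1; 0.002 -0.008 0.6 0 0 0 -1; 0.002 -0.008 0.6 0 0 0 1; 0.002 -0.008 0.6 0 0 0 1'
python3 -m jog '0 0 0 0 0 0 1; 0 0 0 0 0 0 1; 0 0 0 0 0 0 1; 0 0 0 0 0 0 1; 0 0 -0.15 0 0 0 1; 0 0 -0.35 0 0 0 1; 0 0 -0.5 0 0 0 1; 0 0 -0.6 0 0 0 1'
python3 -c "
from h import *
go(642,-11.5,180)"
```

```text
t: 8.8
ee_pos: [439.9, -191.4, 60.8]
orientation: [2.22, 2.221, 0.001]
ft_force: [-0.3, 0.4, 0.8]
width: 75.3
grasp_force: 0.0
t: 9.6
ee_pos: [439.4, -191.4, 182.0]
orientation: [2.22, 2.22, 0.001]
ft_force: [0.4, 0.1, -1.9]
width: 50.6
grasp_force: 30.0
t 9.6 pos [ 439.4 -191.4  182. ] w 50.6 step [0.9   1.013 0.011] turn [ 0.003  0.002 -0.   ]
```

```bash
python3 -m jog '0 0.2 0 0 0 0 1; 0.05 0.4 0 0 0 0 1; 0.15 0.6 0 0 0 0 1; 0.3 0.8 0 0 0 0 1; 0.5 0.95 0 0 0 0 1; 0.7 1 0 0 0 0 1; 0.85 1 0 0 0 0 1; 0.9 1 0 0 0 0 1'
python3 -m jog '0 0.013 0 0 0 0 1; 0 0.013 0 0 0 0 1'
python3 -c "
from h import *
go(642,-11.5,77)"
```

```text
t: 10.4
ee_pos: [638.6, -8.2, 179.1]
orientation: [-2.217, -2.223, 0.001]
ft_force: [-0.6, 0.0, -1.7]
width: 50.7
grasp_force: 30.0
t: 10.6
ee_pos: [641.7, -12.0, 179.9]
orientation: [2.221, 2.221, -0.001]
ft_force: [0.3, 0.1, -2.8]
width: 50.9
grasp_force: 30.0
t 10.6 pos [641.7 -12.  179.9] w 50.9 step [0.003 0.002 0.514] turn [-0.     0.001 -0.   ]
```

```bash
python3 -m jog '0.002 0.002 0.2 0 0 0 1; 0.002 0.002 0.35 0 0 0 1; 0.002 0.002 0.44 0 0 0 1; 0.002 0.002 0.48 0 0 0 1; 0.002 0.002 0.505 0 0 0 1; 0.002 0.002 0.514 0 0 0 1; 0.002 0.002 0.514 0 0 0 1; 0.002 0.002 0.514 0 0 0 1'
python3 -c "
from h import *
go(642,-11.5,75.5)"
```

```text
t: 11.4
ee_pos: [642.7, -10.9, 78.2]
orientation: [2.221, 2.221, 0.002]
ft_force: [0.3, 0.2, -0.5]
width: 50.3
grasp_force: 30.0
t 11.4 pos [642.7 -10.9  78.2] w 50.3 step [-0.003 -0.004  0.014] turn [ 0.003  0.    -0.   ]
```

```bash
python3 -m jog '-0.001 -0.002 0.006 0 0 0 1; -0.001 -0.002 0.012 0 0 0 1; -0.001 -0.002 0.012 0 0 0 1'
python3 -m jog '0 0 0 0 0 0 -1; 0 0 0 0 0 0 -1; 0 0 0 0 0 0 -1; 0 0 0 0 0 0 -1; 0 0 0 0 0 0 -1; 0 0 -0.2 0 0 0 -1; 0 0 -0.4 0 0 0 -1; 0 0 -0.62 0 0 0 -1'
python3 -c "
from h import *
go(392.4,304.6,200)"
```

```text
t: 11.7
ee_pos: [642.0, -10.9, 75.4]
orientation: [2.221, 2.221, 0.001]
ft_force: [-0.1, -0.0, 2.2]
width: 50.1
grasp_force: 30.0
t: 12.5
ee_pos: [640.9, -11.0, 199.3]
orientation: [-2.22, -2.22, 0.002]
ft_force: [0.8, -0.8, -0.5]
width: 87.5
grasp_force: 0.0
t 12.5 pos [640.9 -11.  199.3] w 87.5 step [ 1.578e+00 -1.243e+00 -1.000e-03] turn [-0.004 -0.    -0.   ]
```

```bash
python3 -m jog '0.2 -0.15 0 0 0 0 -1; 0.4 -0.3 0 0 0 0 -1; 0.6 -0.45 0 0 0 0 -1; 0.8 -0.62 0 0 0 0 -1; 0.8 -0.62 0 0 0 0 -1'
python3 -m jog '0.2 -0.15 0 0 0 0 -1; 0.4 -0.3 0 0 0 0 -1; 0.6 -0.45 0 0 0 0 -1; 0.778 -0.62 0 0 0 0 -1; 0.778 -0.625 0 0 0 0 -1; 0.778 -0.625 0 0 0 0 -1; 0.778 -0.625 0 0 0 0 -1'
python3 - <<'E'
from h import *
go(392.4,304.6,85)
o=get_obs();get_image('wrist');m,W=cam('wrist',o)
for t in ['canister_d','teacup']:
  for r in pinpoint(t,'wrist'): print(np.round(w(W,r['xyz']),1),round(r['confidence'],2))
E
```

```text
t: 13.0
ee_pos: [513.9, 152.1, 198.7]
orientation: [-2.216, -2.225, 0.002]
ft_force: [1.3, -0.4, 0.3]
width: 87.6
grasp_force: 0.0
t: 13.7
ee_pos: [393.6, 304.0, 198.9]
orientation: [2.222, 2.22, 0.001]
ft_force: [0.8, 0.0, 0.3]
width: 88.1
grasp_force: 0.0
t 13.7 pos [393.6 304.  198.9] w 88.1 step [ 0.003 -0.007  0.569] turn [ 0.001  0.    -0.001]
[397.  307.7  -0.9] 0.6
[480.1  91.5  -2. ] 0.74
```

```bash
python3 -m jog '0.005 -0.004 0.2 0 0 0 -1; 0.005 -0.004 0.37 0 0 0 -1; 0.005 -0.004 0.47 0 0 0 -1; 0.005 -0.004 0.54 0 0 0 -1; 0.005 -0.004 0.57 0 0 0 -1; 0.005 -0.004 0.57 0 0 0 -1; 0.005 -0.004 0.57 0 0 0 1; 0.005 -0.004 0.57 0 0 0 1'
python3 -m jog '0 0 0 0 0 0 1; 0 0 0 0 0 0 1; 0 0 0 0 0 0 1; 0 0 0 0 0 0 1; 0 0 -0.15 0 0 0 1; 0 0 -0.35 0 0 0 1; 0 0 -0.5 0 0 0 1; 0 0 -0.6 0 0 0 1'
python3 -c "
from h import *
go(649.8,88.6,200)"
```

```text
t: 14.65
ee_pos: [392.5, 305.9, 85.6]
orientation: [2.222, 2.221, 0.003]
ft_force: [-0.1, 0.8, 0.1]
width: 75.5
grasp_force: 0.0
t: 15.45
ee_pos: [391.9, 305.8, 206.6]
orientation: [2.221, 2.221, 0.002]
ft_force: [-0.2, -0.7, -2.4]
width: 57.0
grasp_force: 30.0
t 15.4 pos [391.9 305.8 206.6] w 57.0 step [-1.086  1.289  0.033] turn [ 0.002 -0.002  0.   ]
```

```bash
python3 -m jog '-0.15 0.15 0 0 0 0 1; -0.3 0.3 0 0 0 0 1; -0.47 0.47 0 0 0 0 1; -0.64 0.64 0 0 0 0 1; -0.64 0.64 0 0 0 0 1'
python3 -m jog '-0.15 0.15 0 0 0 0 1; -0.3 0.3 0 0 0 0 1; -0.4 0.5 0 0 0 0 1; -0.446 0.62 0.03 0 0 0 1; -0.446 0.649 0.03 0 0 0 1; -0.446 0.649 0.03 0 0 0 1; -0.446 0.649 0.03 0 0 0 1'
python3 -c "
from h import *
go(649.8,89,102)"
```

```text
t: 15.95
ee_pos: [522.9, 174.0, 204.4]
orientation: [2.225, 2.215, 0.0]
ft_force: [-0.0, 0.9, -2.3]
width: 56.8
grasp_force: 30.0
t: 16.65
ee_pos: [648.1, 89.2, 198.2]
orientation: [-2.22, -2.221, 0.002]
ft_force: [0.2, 0.4, -2.5]
width: 57.2
grasp_force: 30.0
t 16.6 pos [648.1  89.2 198.2] w 57.2 step [-0.001  0.01   0.481] turn [-0.004 -0.     0.001]
```

```bash
python3 -m jog '-0.001 0.005 0.2 0 0 0 1; -0.001 0.005 0.33 0 0 0 1; -0.001 0.005 0.42 0 0 0 1; -0.001 0.005 0.46 0 0 0 1; -0.001 0.005 0.475 0 0 0 1; -0.001 0.005 0.481 0 0 0 1; -0.001 0.005 0.481 0 0 0 1; -0.001 0.005 0.481 0 0 0 1'
python3 -c "
from h import *
go(649.8,89,100.5)"
```

```text
t: 17.45
ee_pos: [651.3, 88.4, 103.7]
orientation: [2.221, 2.221, 0.002]
ft_force: [-0.7, -1.2, -2.7]
width: 56.9
grasp_force: 30.0
t 17.4 pos [651.3  88.4 103.7] w 56.9 step [ 0.003 -0.007  0.016] turn [ 0.003 -0.     0.   ]
```

```bash
python3 -m jog '0.001 -0.003 0.007 0 0 0 1; 0.001 -0.003 0.014 0 0 0 1; 0.001 -0.003 0.014 0 0 0 1'
python3 -m jog '0 0 0 0 0 0 -1; 0 0 0 0 0 0 -1; 0 0 0 0 0 0 -1; 0 0 0 0 0 0 -1; 0 0 0 0 0 0 -1; 0 0 -0.2 0 0 0 -1; 0 0 -0.4 0 0 0 -1; 0 0 -0.6 0 0 0 -1'
python3 -m jog '-0.2 -0.2 0 0 0 0 -1; -0.4 -0.4 0 0 0 0 -1; -0.6 -0.6 0 0 0 0 -1; -0.8 -0.8 0 0 0 0 -1; -0.8 -0.8 0 0 0 0 -1'
python3 - <<'E'
from h import *
go(488.4,-71.5,220)
E
```

```text
t: 17.75
ee_pos: [650.4, 88.6, 100.5]
orientation: [2.221, 2.221, 0.001]
ft_force: [-1.3, 0.8, 3.5]
width: 56.8
grasp_force: 30.0
t: 18.55
ee_pos: [649.7, 88.3, 220.8]
orientation: [-2.221, -2.221, 0.001]
ft_force: [1.4, 0.2, 0.9]
width: 87.8
grasp_force: 0.0
t: 19.05
ee_pos: [487.1, -73.2, 219.7]
orientation: [-2.222, -2.22, 0.002]
ft_force: [0.5, 0.3, 0.8]
width: 87.9
grasp_force: 0.0
t 19.1 pos [487.1 -73.2 219.7] w 87.9 step [ 0.009  0.007 -0.002] turn [-0.002  0.    -0.002]
```

```bash
python3 -m jog '0 0 0 0 0 0 -1; 0 0 0 0 0 0 -1'
python3 - <<'E'
from h import *
go(488.4,-71.5,108)
o=get_obs();get_image('wrist');m,W=cam('wrist',o)
for r in pinpoint('canister_d','wrist'): print(np.round(w(W,r['xyz']),1),round(r['confidence'],2))
E
```

```text
t: 19.25
ee_pos: [490.5, -71.8, 220.2]
orientation: [2.222, 2.219, 0.001]
ft_force: [0.2, 0.5, 0.8]
width: 87.7
grasp_force: 0.0
t 19.2 pos [490.5 -71.8 220.2] w 87.7 step [ 0.001 -0.011  0.561] turn [ 0.002 -0.    -0.003]
[652.7  89.9  15.7] 0.73
[644.2  -9.8  12.2] 0.63
[ 638.8 -110.3   14. ] 0.58
[491.2 -70.4   1.4] 0.56
```

```bash
python3 -m jog '0.001 -0.006 0.2 0 0 0 -1; 0.001 -0.006 0.37 0 0 0 -1; 0.001 -0.006 0.47 0 0 0 -1; 0.001 -0.006 0.54 0 0 0 -1; 0.001 -0.006 0.56 0 0 0 -1; 0.001 -0.006 0.56 0 0 0 -1; 0.001 -0.006 0.56 0 0 0 1; 0.001 -0.006 0.56 0 0 0 1'
python3 -m jog '0 0 0 0 0 0 1; 0 0 0 0 0 0 1; 0 0 0 0 0 0 1; 0 0 0 0 0 0 1; 0 0 -0.15 0 0 0 1; 0 0 -0.35 0 0 0 1; 0 0 -0.5 0 0 0 1; 0 0 -0.6 0 0 0 1'
python3 -c "
from h import *
go(657.5,188.6,228)"
```

```text
t: 20.15
ee_pos: [489.7, -71.3, 108.6]
orientation: [2.22, 2.221, 0.002]
ft_force: [-0.3, 0.0, -0.8]
width: 75.2
grasp_force: 0.0
t: 20.95
ee_pos: [488.9, -71.5, 229.4]
orientation: [2.221, 2.221, 0.001]
ft_force: [0.0, 0.5, -4.0]
width: 62.8
grasp_force: 30.0
t 20.9 pos [488.9 -71.5 229.4] w 62.8 step [1.3   0.843 0.008] turn [ 0.002  0.    -0.   ]
```

```bash
python3 -m jog '0.15 0 0 0 0 0 1; 0.35 0 0 0 0 0 1; 0.55 0 0 0 0 0 1; 0.75 0 0 0 0 0 1; 0.95 0 0 0 0 0 1; 0.95 0 0 0 0 0 1'
python3 -m jog '0.2 0.1 0 0 0 0 1; 0.3 0.25 0 0 0 0 1; 0.35 0.4 0 0 0 0 1; 0.35 0.55 0 0 0 0 1; 0.35 0.7 0 0 0 0 1; 0.35 0.8 0 0 0 0 1; 0.35 0.843 0 0 0 0 1; 0.35 0.843 0 0 0 0 1'
python3 -m jog '0 0 0 0 0 0 1; 0 0 0 0 0 0 1'
python3 -c "
from h import *
go(657.5,188.6,125)"
```

```text
t: 21.55
ee_pos: [488.0, 122.4, 227.1]
orientation: [-2.216, -2.224, -0.0]
ft_force: [1.0, 0.2, -3.5]
width: 62.7
grasp_force: 30.0
t: 22.35
ee_pos: [657.4, 187.8, 226.6]
orientation: [-2.222, -2.22, 0.003]
ft_force: [0.8, 0.0, -4.2]
width: 62.8
grasp_force: 30.0
t: 22.55
ee_pos: [656.3, 188.5, 227.6]
orientation: [-2.221, -2.221, 0.002]
ft_force: [-0.3, 0.6, -4.8]
width: 62.8
grasp_force: 30.0
t 22.6 pos [656.3 188.5 227.6] w 62.8 step [0.001 0.007 0.513] turn [-0.002  0.     0.   ]
```

```bash
python3 -m jog '0 0.004 0.2 0 0 0 1; 0 0.004 0.35 0 0 0 1; 0 0.004 0.44 0 0 0 1; 0 0.004 0.48 0 0 0 1; 0 0.004 0.505 0 0 0 1; 0 0.004 0.513 0 0 0 1; 0 0.004 0.513 0 0 0 1; 0 0.004 0.513 0 0 0 1'
python3 -c "
from h import *
go(657.5,188.6,123.5)"
```

```text
t: 23.35
ee_pos: [659.0, 188.8, 126.4]
orientation: [2.221, 2.221, 0.003]
ft_force: [0.4, 0.8, -3.6]
width: 62.8
grasp_force: 30.0
t 23.4 pos [659.  188.8 126.4] w 62.8 step [-0.001 -0.007  0.014] turn [ 0.004 -0.001  0.   ]
```

Release, rise and retreat towards the robot, then verify.

```bash
python3 -m jog '0 -0.003 0.006 0 0 0 1; 0 -0.003 0.012 0 0 0 1; 0 -0.003 0.012 0 0 0 1'
python3 -m jog '0 0 0 0 0 0 -1; 0 0 0 0 0 0 -1; 0 0 0 0 0 0 -1; 0 0 0 0 0 0 -1; 0 0 0 0 0 0 -1; 0 0 -0.2 0 0 0 -1; 0 0 -0.4 0 0 0 -1; 0 0 -0.6 0 0 0 -1'
python3 -m jog '0 -0.2 -0.1 0 0 0 -1; 0 -0.4 -0.2 0 0 0 -1; 0 -0.6 -0.2 0 0 0 -1; 0 -0.8 -0.2 0 0 0 -1; 0 -0.95 -0.2 0 0 0 -1; 0 -0.95 -0.2 0 0 0 -1'
python3 - <<'E'
from h import *
ims=[]
for n in ['scene','side']:
    im=get_image(n);save(n+'1.png',cv2.resize(im,(800,600)));m,W=cam(n)
    for t in ['canister_a','kettle','teacup']:
        for r in pinpoint(t,n): print(n,t,np.round(w(W,r['xyz']),1),round(r['confidence'],2))
E
```

```text
t: 23.65
ee_pos: [658.9, 188.7, 125.5]
orientation: [2.22, 2.22, 0.004]
ft_force: [-3.2, -1.7, 9.3]
width: 62.8
grasp_force: 30.0
t: 24.45
ee_pos: [657.3, 188.6, 243.7]
orientation: [-2.221, -2.221, 0.001]
ft_force: [-0.3, -0.1, 0.3]
width: 87.7
grasp_force: 0.0
t: 25.05
ee_pos: [464.3, 188.4, 282.9]
orientation: [-2.219, -2.222, 0.002]
ft_force: [-0.5, -0.5, 0.2]
width: 87.6
grasp_force: 0.0
scene canister_a [644.3 -11.7  13.4] 0.97
scene canister_a [ 632.9 -105.1   14.9] 0.93
scene canister_a [653.7  84.3  15. ] 0.92
scene canister_a [ 278.9 -247.5   -2. ] 0.71
scene canister_a [655.8 183.6  13.2] 0.58
scene kettle [691.3 369.5   1.5] 0.79
scene kettle [655.9  85.1  14.4] 0.62
scene kettle [659.5 180.4  14.7] 0.28
scene teacup [ 4.844e+02  8.730e+01 -1.000e-01] 0.94
scene teacup [653.1  85.1  16.3] 0.62
side canister_a [650.7  84.4  12.7] 0.94
side canister_a [ 634.9 -105.4   14.9] 0.77
side canister_a [ 282.3 -252.4   -0.4] 0.73
side canister_a [659.4 179.2  15.5] 0.65
side canister_a [638.9  -7.8  19.3] 0.64
side kettle [ 6.951e+02  3.716e+02 -4.000e-01] 0.96
side teacup [ 4.814e+02  8.290e+01 -1.000e-01] 0.77
```

View pics/scene1.png

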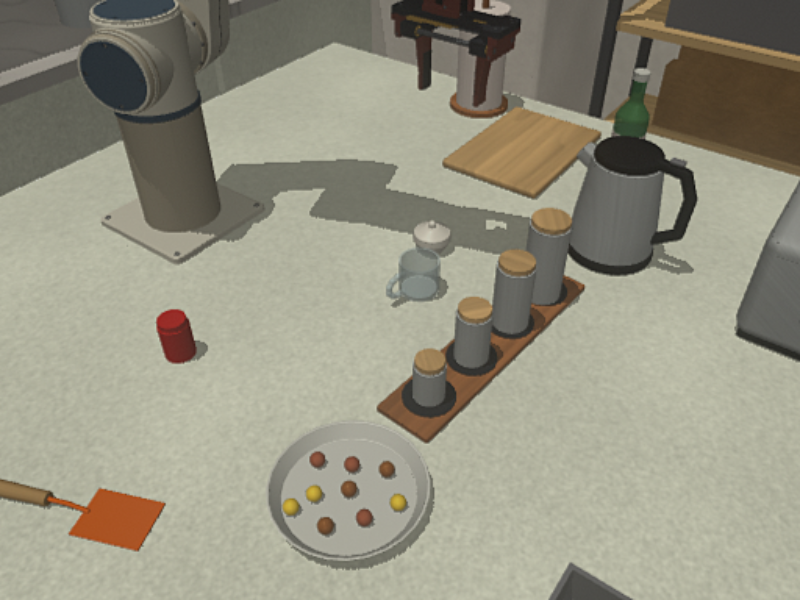

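View pics/side1.png

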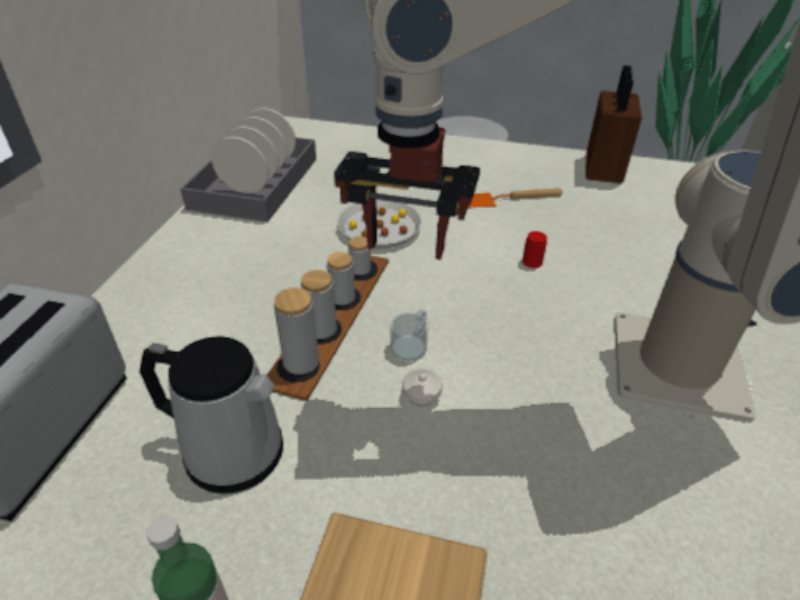

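All four stand upright on their pads, stepping down from the kettle to the tray. The kettle, teacup and red can haven't moved. I'll measure the centring once with the silhouette fit.

Run:
```python
from h import *
from scipy.optimize import least_squares
G={'a':(657,188,32,145,15),'b':(650,88,29,120,15),'c':(642,-11,26,95,15),'d':(634,-111,23,70,15)}
t=np.linspace(0,2*np.pi,40)
def hull(m,W,x,y,r,h,z0):
    P=[(x+q*np.cos(a),y+q*np.sin(a),z) for a in t for q,z in ((r,z0),(r,z0+h-10),(r-2,z0+h))]
    return cv2.convexHull(np.array([proj(m,W,p) for p in P],np.float32))
for n in ['scene','side']:
    get_image(n);m,W=cam(n)
    for r in outline_of('canister_a',n):
        k=np.array(r['mask']).astype(np.uint8);M=cv2.moments(k,True)
        if M['m00']<50: continue
        c=np.array([M['m10'],M['m01']])/M['m00']
        for g in G:
            def cen(p):
                M=cv2.moments(hull(m,W,p[0],p[1],*G[g][2:]));return np.array([M['m10'],M['m01']])/M['m00']
            e=cen(G[g][:2])
            if np.linalg.norm(e-c)<9:
                s=least_squares(lambda p:cen(p)-c,G[g][:2],diff_step=1e-3,x_scale=100)
                print(n,g,np.round(s.x,1),'px',np.round(c-e,1),'area',round(M['m00']/cv2.contourArea(hull(m,W,*G[g])),2))
im=get_image('wrist')
s=cv2.resize(get_image('scene')[120:290,230:390],(560,595));save('crop2.png',s)
```

```text
scene c [643.7 -13.2] px [0.1 0.9] area 0.97
scene d [ 636.1 -111.3] px [0.8 0.5] area 0.97
scene a [657.5 188.4] px [ 0.3 -0. ] area 0.83
scene b [652.6  85.8] px [0.5 0.9] area 0.97
side c [637.9 -11. ] px [1.3 0.2] area 0.82
side a [654.1 182.1] px [ 1.9 -1.3] area 0.99
side d [ 631.3 -110.3] px [0.7 0.2] area 0.8
```

View pics/crop2.png

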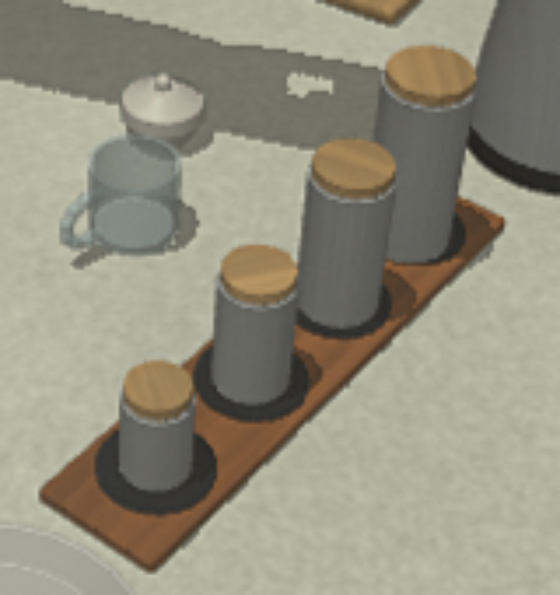

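A and B look slightly off towards the tray in the crop: A's base at about (420,260) leaves little pad visible below it. I'll check from above with the wrist camera.

```bash
python3 -m jog '-0.1 0.2 -0.1 0 0 0 -1; -0.2 0.4 -0.2 0 0 0 -1; -0.3 0.6 -0.2 0 0 0 -1; -0.35 0.8 -0.2 0 0 0 -1; -0.35 0.93 -0.2 0 0 0 -1; -0.35 0.93 -0.2 0 0 0 -1; -0.35 0.93 -0.2 0 0 0 -1; -0.35 0.93 -0.2 0 0 0 -1'
python3 - <<'E'
from h import *
o=get_obs();im=get_image('wrist');m,W=cam('wrist',o);print(o['ee_pos'],W[:3,2])
big=cv2.resize(im,None,fx=1.5,fy=1.5)
t=np.linspace(0,2*np.pi,60)
for (x,y,r,h) in [(657.5,188.6,32,145),(649.8,88.6,29,120),(642,-11.5,26,95)]:
    for q,z,c in ((38,15,(255,0,0)),(r-2,15+h,(0,255,0))):
        P=np.array([proj(m,W,(x+q*np.cos(a),y+q*np.sin(a),z)) for a in t])
        cv2.polylines(big,[np.int32(P*1.5+.5)],True,c,1)
save('wr2.png',big);cv2.imwrite('wr2raw.png',im[:,:,::-1])
E
```

```text
t: 26.55
ee_pos: [652.5, 118.9, 322.7]
orientation: [-2.22, -2.222, 0.001]
ft_force: [0.6, 0.6, -0.3]
width: 87.8
grasp_force: 0.0
[652.51883723 118.88836611 322.69508979] [-2.50147704e-04 -2.54445524e-01 -9.67087076e-01]
```

View pics/wr2.png

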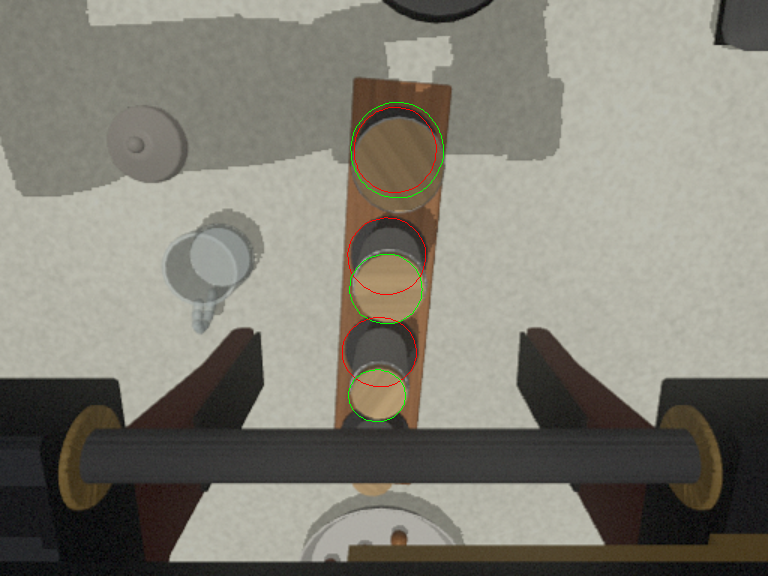

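```bash
python3 -c "
import cv2;im=cv2.imread('wr2raw.png')[45:235,205:325];cv2.imwrite('pics/crop3.png',cv2.resize(im,(378,598),interpolation=cv2.INTER_CUBIC))"
```

```text
(no output)
```

View pics/crop3.png

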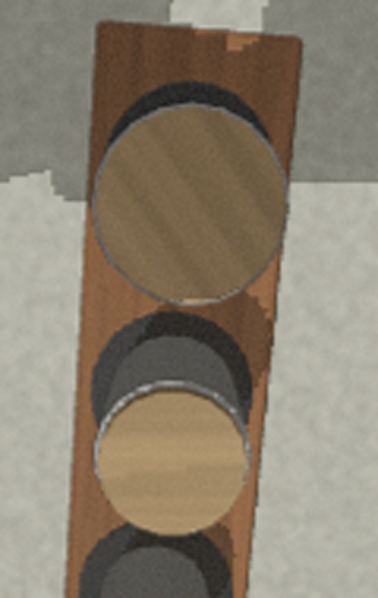

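Run:
```python
from h import *
m,W=cam('wrist');print(W[:3,3])
print('A lid',np.round(ray(m,W,265.6,109.5,160),1),'B lid',np.round(ray(m,W,205+172/3.15,45+461/3.15,135),1))
go(657.5,180,240)
```

```text
[652.97779365 189.484137   500.42625138]
A lid [658.7 180.1 160. ] B lid [652.9  90.3 135. ]
t 26.6 pos [652.5 119.  323. ] w 87.5 step [0.305 0.025 0.415] turn [-0.001 -0.     0.001]
```

A is upright but about 8 mm short of its pad centre in y (180 against 188.6). B and C are good. I'll regrip A and shift it gently.

```bash
python3 -m jog '0.15 0.02 0.1 0 0 0 -1; 0.306 0.025 0.2 0 0 0 -1; 0.306 0.025 0.4 0 0 0 -1; 0.306 0.025 0.4 0 0 0 -1; 0.306 0.025 0.4 0 0 0 -1; 0.306 0.025 0.4 0 0 0 -1'
python3 -c "
from h import *
go(657.5,180.5,123)"
```

```text
t: 27.2
ee_pos: [659.5, 179.7, 245.3]
orientation: [2.221, 2.22, 0.004]
ft_force: [-0.2, 0.2, 0.7]
width: 87.6
grasp_force: 0.0
t 27.2 pos [659.5 179.7 245.3] w 87.6 step [ 0.004 -0.012  0.611] turn [ 0.006 -0.001 -0.001]
```

```bash
python3 -m jog '0.003 -0.006 0.2 0 0 0 -1; 0.003 -0.006 0.37 0 0 0 -1; 0.003 -0.006 0.5 0 0 0 -1; 0.003 -0.006 0.58 0 0 0 -1; 0.003 -0.006 0.61 0 0 0 -1; 0.003 -0.006 0.61 0 0 0 -1; 0.003 -0.006 0.61 0 0 0 1; 0.003 -0.006 0.61 0 0 0 1'
python3 -m jog '0 0 0 0 0 0 1; 0 0 0 0 0 0 1; 0 0 0 0 0 0 1; 0 0 0 0 0 0 1; 0 0 -0.01 0 0 0 1; 0 0 -0.02 0 0 0 1; 0 0 -0.03 0 0 0 1; 0 0 -0.03 0 0 0 1'
python3 -c "
from h import *
go(657.5,188.6,124)"
```

```text
t: 28.0
ee_pos: [658.5, 180.7, 122.5]
orientation: [2.221, 2.22, 0.004]
ft_force: [-1.0, 0.7, 0.2]
width: 75.1
grasp_force: 0.0
t: 28.8
ee_pos: [657.3, 180.4, 126.6]
orientation: [-2.221, -2.221, 0.001]
ft_force: [0.0, 0.5, -3.2]
width: 62.7
grasp_force: 30.0
t 28.8 pos [657.3 180.4 126.6] w 62.7 step [0.041 0.001 0.013] turn [-0.001  0.    -0.   ]
```

```bash
python3 -m jog '0.01 0 0 0 0 0 1; 0.02 0 0 0 0 0 1; 0.03 0 0 0 0 0 1; 0.04 0 0 0 0 0 1; 0.04 0 0 0 0 0 1; 0.04 0 0.01 0 0 0 1; 0.04 0 0.018 0 0 0 1; 0.04 0 0.018 0 0 0 1'
python3 -m jog '0 0 0.005 0 0 0 1; 0 0 0.005 0 0 0 1'
python3 -c "
from h import *
go(657.5,188.6,123)"
```

```text
t: 29.6
ee_pos: [657.2, 188.3, 122.7]
orientation: [-2.221, -2.221, 0.001]
ft_force: [0.8, 0.4, -3.9]
width: 62.9
grasp_force: 30.0
t: 29.8
ee_pos: [657.4, 188.3, 122.0]
orientation: [-2.221, -2.221, 0.0]
ft_force: [0.6, 1.0, -3.9]
width: 63.0
grasp_force: 30.0
t 29.8 pos [657.4 188.3 122. ] w 63.0 step [ 0.001  0.001 -0.005] turn [-0.  0. -0.]
```

```bash
python3 -m jog '0 0 0.004 0 0 0 1; 0 0 0.008 0 0 0 1; 0 0 0.008 0 0 0 1'
python3 -c "
from h import *
go(657.5,188.6,123)"
```

```text
t: 30.1
ee_pos: [657.6, 188.5, 121.8]
orientation: [2.221, 2.221, 0.001]
ft_force: [-2.9, -1.0, 5.0]
width: 62.9
grasp_force: 30.0
t 30.1 pos [657.6 188.5 121.8] w 62.9 step [ 0.    -0.    -0.006] turn [ 0.001 -0.    -0.   ]
```

Now in contact. Release, rise straight up and retake the overhead view.

```bash
python3 -m jog '0 0 0 0 0 0 -1; 0 0 0 0 0 0 -1; 0 0 0 0 0 0 -1; 0 0 0 0 0 0 -1; 0 0 0 0 0 0 -1; 0 0 -0.2 0 0 0 -1; 0 0 -0.4 0 0 0 -1; 0 0 -0.6 0 0 0 -1'
python3 -m jog '0 0 -0.2 0 0 0 -1; -0.2 0 -0.4 0 0 0 -1; -0.5 0 -0.4 0 0 0 -1; -0.7 0 -0.4 0 0 0 -1; -0.9 0 -0.4 0 0 0 -1; -1 0 -0.4 0 0 0 -1; -1 0 -0.4 0 0 0 -1; -1 0 -0.4 0 0 0 -1'
python3 - <<'E'
from h import *
o=get_obs();im=get_image('wrist');m,W=cam('wrist',o);print(o['ee_pos'],W[:3,3])
t=np.linspace(0,2*np.pi,60);f=1.55
big=cv2.resize(im,None,fx=f,fy=f)
for (x,y,r,h) in [(657.5,188.6,32,145),(649.8,88.6,29,120),(642,-11.5,26,95),(634.3,-111.5,23,70)]:
    for q,z,c in ((38,15,(255,0,0)),(r-2,15+h,(0,255,0))):
        P=np.array([proj(m,W,(x+q*np.cos(a),y+q*np.sin(a),z)) for a in t])
        cv2.polylines(big,[np.int32(P*f+.5)],True,c,1)
save('wr3.png',big)
E
```

```text
t: 30.9
ee_pos: [657.2, 188.4, 241.6]
orientation: [-2.221, -2.221, 0.001]
ft_force: [0.5, -0.4, 0.5]
width: 87.9
grasp_force: 0.0
t: 31.7
ee_pos: [657.4, -11.6, 320.5]
orientation: [-2.222, -2.22, -0.0]
ft_force: [-0.8, 0.8, -0.5]
width: 87.7
grasp_force: 0.0
[657.40410968 -11.56470783 320.50249109] [657.92184923  58.85689994 497.98831397]
```

View pics/wr3.png

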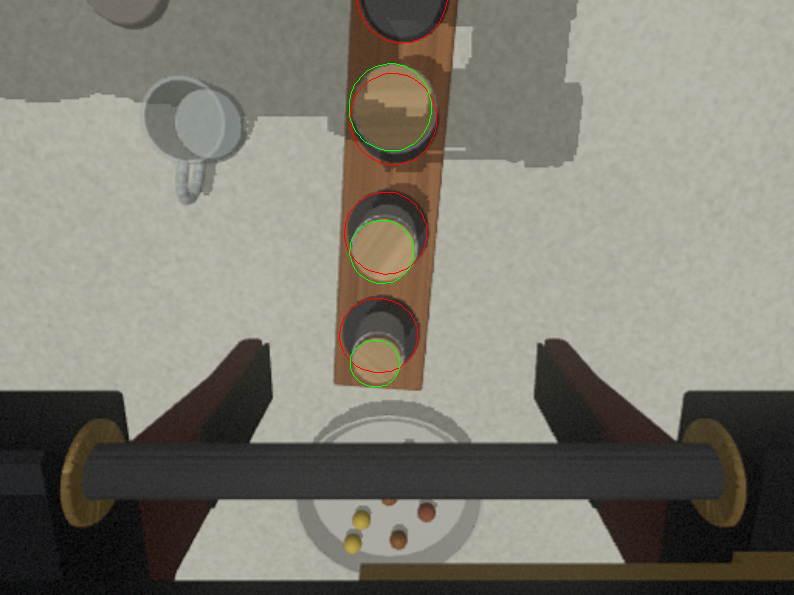

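The lids of B, C and D match the green predicted circles at (390,108), (383,251) and (376,363) to within 1–2 mm. I'll check A with the side silhouette.

```bash
python3 -m jog '0 -0.2 0 0 0 0 -1; 0 -0.4 0 0 0 0 -1; 0 -0.6 0 0 0 0 -1; 0 -0.8 0 0 0 0 -1; 0 -0.8 0 0 0 0 -1; 0 -0.8 0 0 0 0 -1'
python3 - <<'E'
from h import *
for n in ['side','scene']:
    im=get_image(n);m,W=cam(n)
    if n=='side':
        f=4;c=cv2.resize(im[170:260,150:290],None,fx=f,fy=f,interpolation=cv2.INTER_CUBIC);t=np.linspace(0,2*np.pi,60)
        for (x,y,r,h) in [(657.5,188.6,32,145),(649.8,88.6,29,120)]:
            for q,z,k in ((38,15,(255,0,0)),(r-2,15+h,(0,255,0)),(r,15,(255,255,0))):
                P=np.array([proj(m,W,(x+q*np.cos(a),y+q*np.sin(a),z)) for a in t])-[150,170]
                cv2.polylines(c,[np.int32(P*f+.5*f)],True,k,1)
        save('side2.png',c)
    for t_ in ['canister_a','kettle','teacup']:
        for r in pinpoint(t_,n): print(n,t_,np.round(w(W,r['xyz'])),round(r['confidence'],2))
E
```

```text
t: 32.35
ee_pos: [497.6, -10.4, 321.3]
orientation: [2.219, 2.223, 0.002]
ft_force: [0.4, 0.1, 0.5]
width: 87.9
grasp_force: 0.0
side canister_a [638. -13.  16.] 0.79
side canister_a [ 634. -112.   16.] 0.56
side canister_a [ 280. -251.   -2.] 0.54
side kettle [695. 372.  -3.] 0.59
side teacup [482.  86.   2.] 0.78
side teacup [696. 371.  -2.] 0.31
scene canister_a [657. 189.  13.] 0.89
scene canister_a [654.  86.  15.] 0.88
scene canister_a [644. -11.  15.] 0.83
scene canister_a [ 279. -250.    1.] 0.58
scene kettle [693. 372.  -4.] 0.93
scene kettle [647. -13.  16.] 0.4
scene teacup [484.  86.  -3.] 0.67
scene teacup [653.  84.  16.] 0.35
```

View pics/side2.png

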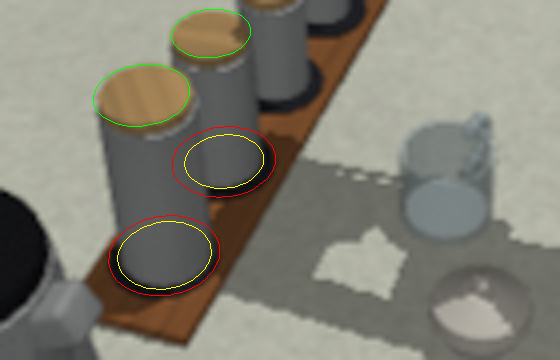

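The side view shows A's lid at (142,95) and its base at (165,255), both inside the expected outlines, so A is centred. B matches too. Handing in.

```bash
python3 -c "
from workcell import *
print(close_job())"
```

```text
the job is handed in; nothing more can be done
None
```

The four canisters stand upright on their pads in height order, tallest beside the kettle and shortest at the candy-tray end, each within about 2–4 mm of its pad's centre by the camera checks; the kettle and teacup are where they were, and the job was handed in at about 32 s.

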